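Scan the filter unit, then draw and present its filter plate

TASK

Log and inspect the bench filter unit: pick up the wand scanner and hold it steady for a second with its nose about 60 mm from the barcode label on the unit's right side, pointing squarely at it, then lay the scanner back on the bench and let it go. After that swing the unit's cover flap up until it stands open, draw the hidden filter plate out by its tab, and finish while still holding it, steady, upright and clear of everything, in front of the middle of the white inspection panel, its broad face parallel to the panel and about 80 mm from it. Leave the flap open and do not disturb the other things on the bench.

Things in the scene. Friction and masses are not known exactly. Their poses are not given: they have to be found in the camera images.
- unit: Filter unit, fixed to the bench: white open-topped box, 120 (x) x 150 (y) x 95 mm high, walls 5 mm, louvres on the front (-x). Origin under its centre, z up. Inside, the filter plate stands in a vertical slot across the box, 15 mm ahead of the centre (x = -15 mm), its underside 15 mm above the bench; free room of at least 30 mm before and behind the plate. The flap covers the top.
- label (a point): Centre of the barcode label, 44 x 34 mm paper, on the unit's right (-y) side, 55 mm above the bench, 20 mm ahead of the unit's centre. Axes as the unit's; the label looks to -y of the unit.
- flap (a joint): Angle of the cover flap, rad: 0 shut, 1.57 upright, stop at 1.8. It starts shut or a little ajar. Stiff hinge along the unit's y at its far (+x) top edge: the flap stays where it is left; about 2 N at the handle moves it. Flap 118 x 150 x 6 mm, grey, its front edge flush with the unit's front; standing upright its edge is 217 mm above the bench.
- hinge (a point): Middle of the flap's hinge line, 60 mm behind the unit's centre, 98 mm above the bench; axes as the unit's.
- flap_grip (a point): Grip point on the flap's black upright handle block, which is 10 mm (x) x 26 mm (y) x 40 mm high and stands on the flap 90 mm ahead of the hinge, in the middle of its width. The point lies 8 mm below the block's top, 32 mm above the hinge line when shut (29 mm above the flap's upper surface). Axes turn with the flap.
- filter_tab (a point): Centre of the filter plate's tab, 34 mm wide (y) x 12 mm thick (x) x 24 mm high, standing on the middle of the plate's upper edge; hidden under the flap at the start, 79 mm above the bench. Plate (80 g): white frame 12 mm thick (x) x 104 mm wide (y) x 52 mm high, tab as thick as the frame. x is normal to the broad face, z up towards the tab. The plate lifts straight up out of guide rails 45 mm deep with 1.5 mm play.
- filter_middle (a point): Middle of the filter plate's frame, 38 mm below the tab's centre; axes as the plate's.
- scanner_middle (a point): Centre of the wand scanner, half-way up: grey bar 22 mm wide and 28 mm high, 110 mm long in all, with a narrower black nose at its +x end (55 mm ahead of this point). 70 g, lies flat on the bench with this point 14 mm up; x runs along it to the nose, z up.
- reading_point (a point): The scanner's reading point, on its axis 60 mm ahead of the nose, 115 mm ahead of its centre.
- panel_face (a point): Centre of the white face of the upright inspection panel, fixed to the bench: panel 150 mm wide (y) x 150 mm high, 24 mm thick, on a dark foot that reaches 29 mm ahead of the face; this point is 115 mm above the bench. The face looks to -x of these axes, towards the robot.
- marker: Bystander: black and white marker pen, 135 mm long, lying; not the scanner. Origin at its underside.
- white_jar: Bystander: white jar with a black cap, 48 mm across, 92 mm high. Origin at its underside.
- dish: Bystander: petri dish, 62 mm across, 13 mm high. Origin at its underside.
- glass_beaker: Bystander: clear beaker, 55 mm across, 68 mm high. Origin at its underside.
Mind the look-alikes: they are no part of the job. What is shaped like the part that bears scanner_middle but yellow is not meant.

How it is judged:
By the outcome, as a careful person would: the job done as asked, in the order asked, and still so for the second after the job is handed in, while the arm keeps its last pose, push and grip.
It also fails if it takes over 67 s, if anything falls off the work surface, if the arm or the gripper's body presses on something with over 40 N, if the wrist force passes 120 N, or if a joint passes its speed limit or range.

ROBOT

A 6-joint arm with a two-finger parallel gripper is mounted at the origin on a cart in front of the work surface, level with it; the furniture and walls round the work are solid. World frame = base frame: x ahead of the robot, y to its left, z up, the work surface at z = 0. Lengths are in m, angles in rad, forces in N, time in s.
With the tool pointing down it reaches from about 0.375 to 0.975 m from the base axis. Payload 3.8 kg.
Tool frame: the origin (TCP) lies at the very end of the fingers, on their centre line; the grasp point (between the pads) lies 19 mm behind it; z points along the fingers, y is the line along which they close (so a half turn about z gives the same grasp; the last joint's range is limited). The gripper opens to 85 mm and grips with 20 to 120 N. Pads are 22 mm wide; open, the fingers measure 114 mm over their backs; the gripper's body (76 mm by 85 mm) begins 54 mm behind the grasp point. The pads swing forward as they close: fully open they stand 13 mm farther back than shut.
Start: joints at [-1.341, 0.264, 1.604, -0, 1.274, -0.037], TCP at [0.178, -0.651, 0.231] pointing down, gripper open.
Joint ranges: [-2.63, 2.63], [-0.94, 2.18], [0.31, 2.57], [-1.31, 4.45], [0, 2.66], [-2.55, 2.55]. Speed limits (rad/s): [2.57, 2.57, 3.14, 3.14, 3.14, 3.14].

INTERFACE

Orientations are given as a rotation vector (axis times angle).
In Python, from workcell import monitor, viewer, workorder gives the robot as it stands.
- The arm moves only by the tool jog_arm, never from a script. Its argument "commands" is a list of rows, each an object with "travel": the shift along the tool's x, y, z in mm, a list of three; "rot": the turn, a rotation vector about the tool's x, y, z in degrees, a list of three; "claw": the closure in counts, from 0 (fully open) to 255 (shut). A call has exactly 5 rows; each row shifts and turns the commanded pose from where the row before left it, along the tool's axes as they then stand; what a row does not reach is not made up. A row lasts 1/10 s, in which the tool goes at most 50 mm and 8.59 degrees, less where a joint would pass 70% of its speed; a pose out of reach is approached as far as the arm can. A call is refused whole if a number of a shift passes 50 or a number of a turn 8.59, either way. A call with a gripper value outside its range is refused whole. The fingers move at their own pace and stop on an object; "force" is the grip in N (left out, the last holds). Time passes only in rows, so rows that do not move let the fingers close, or fill a call up. It gives the time, the measured TCP pose, the force, the opening and the grip force at its end, in the units of the state.
- monitor.read_state(): the state, without advancing time (a new reading comes with each control period).
- viewer.read_camera(name): name is "scene" or "top" or "wrist"; returns a dict with "color" (420x560x3 uint8, blue, green, red), "camera_matrix" (3x3 intrinsics, pixels), "R" (3x3) and "t" (3): a world point X has camera coordinates R X + t. Camera axes: x right, y down, z forward; pixel columns grow to the right and rows downward; lengths in m; the calibration is good to about 2 mm. The wrist camera is an equidistant fisheye: a pixel r from the principal point sees the ray r / f radians off the axis. A picture is of the moment at which its call begins. There is no depth.
- workorder.finish_job(): hands the job in; it is judged then, once.
The state is a dict: "time": time; "q": joint angles; "joint_vel": joint speeds; "joint_torque": joint torques, N m; "tool_pos": TCP position; "tcp_rot": TCP orientation; "wrist_force": force on the tool from outside, world axes, zero at the start; "torque": the same for the moment, N m; "width": opening from 0.0 (shut) to 1.0 (fully open); "grip_force": force on a finger pad.
Only numpy, scipy, OpenCV 4.12 (cv2) and the standard library are available. Lean on these libraries where they do the work, as an engineer would, in place of code of your own. Each camera call takes 0.05 s, during which the arm holds its last target. There are 200 camera calls.

## Working session

There is one attempt and no reset: what is moved stays moved. The work goes in short steps, Python scripts to look and compute and a tool call to move; the robot and the scene stay as the last step left them, time stands still between calls to the robot, and variables do not carry over. Pictures are saved under pics/ and viewed, at most 10 in all, crops included, and the job is handed in when it is done.

Besides the shell and the picture viewer there is one more tool, called as name([rows], argument=value, ...), one row to a line, values as JSON. jog_arm: Moves the arm, as the interface text tells. Its arguments: {"type":"object","properties":{"commands":{"type":"array","items":{"type":"object","properties":{"travel":{"type":"array","items":{"type":"number"}},"rot":{"type":"array","items":{"type":"number"}},"claw":{"type":"number"}}}},"force":{"type":"number"}},"required":["commands"]}

```bash
ls; mkdir -p pics; cat > h.py <<'E'
import numpy as np, cv2
from scipy.spatial.transform import Rotation as Ro
from workcell import monitor, viewer, workorder
def cam(n,save=None):
    c=viewer.read_camera(n)
    if save: cv2.imwrite('pics/'+save,c['color'])
    np.savez('last_%s.npz'%n,**{k:np.array(v) for k,v in c.items()})
    return c
def load(n): return dict(np.load('last_%s.npz'%n))
def ray(c,u,v,fish=False):
    K=np.array(c['camera_matrix']);R=np.array(c['R']);t=np.array(c['t'])
    x=(u-K[0,2])/K[0,0];y=(v-K[1,2])/K[1,1]
    if fish:
        r=np.hypot(x,y); d=np.array([np.sin(r)*x/max(r,1e-9),np.sin(r)*y/max(r,1e-9),np.cos(r)])
    else: d=np.array([x,y,1])
    return -R.T@t, R.T@d/np.linalg.norm(d)
def onz(c,u,v,z,fish=False):
    o,d=ray(c,u,v,fish); return o+d*(z-o[2])/d[2]
def proj(c,X):
    p=np.array(c['R'])@np.array(X)+np.array(c['t']); p=np.array(c['camera_matrix'])@p; return p[:2]/p[2]
E
python3 - <<'E'
from h import *
for n in('scene','top','wrist'):
    c=cam(n,n+'0.png'); print(n,np.round(c['camera_matrix'],1).tolist(),np.round(-np.array(c['R']).T@c['t'],3),np.round(c['R'],3).tolist())
print(monitor.read_state())
a=[cv2.imread('pics/%s0.png'%n) for n in('scene','top')]
E
```

```text
pics
scene [[513.0, 0.0, 272.7], [0.0, 513.0, 205.3], [0.0, 0.0, 1.0]] [-0.039  0.873  0.821] [[-0.755, -0.656, -0.009], [-0.4, 0.471, -0.786], [0.52, -0.59, -0.618]]
top [[471.3, 0.0, 276.4], [0.0, 471.3, 213.4], [0.0, 0.0, 1.0]] [0.415 0.185 1.218] [[-0.01, -1.0, -0.005], [-0.991, 0.01, -0.13], [0.13, 0.004, -0.992]]
wrist [[325.2, 0.0, 272.0], [0.0, 325.2, 208.2], [0.0, 0.0, 1.0]] [ 0.243 -0.633  0.374] [[0.264, -0.964, -0.003], [-0.93, -0.256, 0.263], [-0.254, -0.067, -0.965]]
{'time': 0.15, 'q': array([-1.34085311e+00,  2.64615198e-01,  1.60506256e+00,  1.83751826e-05,
        1.27369931e+00, -3.68990231e-02]), 'joint_vel': array([-2.18605577e-03, -1.65379808e-03, -4.19438193e-03,  7.01888474e-04,
        7.24501707e-05,  8.59549635e-04]), 'joint_torque': array([-2.42335582e-04, -5.15906632e+01, -3.67960095e+01, -1.80075149e-04,
        8.03059578e-03,  1.34098318e-05]), 'tool_pos': array([ 0.17786401, -0.65055699,  0.23022315]), 'tcp_rot': array([-3.11191117e+00, -4.17667447e-01,  2.42527652e-04]), 'wrist_force': array([ 0.03456687, -1.04542966,  0.57376629]), 'torque': array([ 0.02320396,  0.02157402, -0.05234004]), 'grip_force': 0.0, 'width': 1.0017978544682973}
```

View pics/scene0.png

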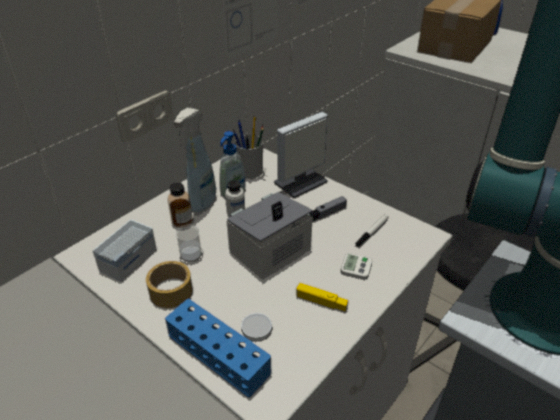

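View pics/top0.png

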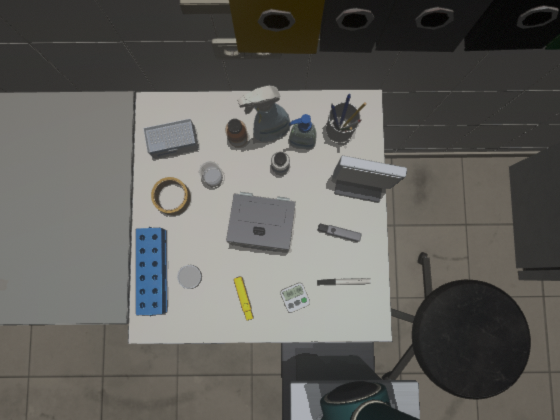

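The top view shows the unit at about (262,222), the grey scanner with its black nose to the left at (340,233), and the panel at (370,175). Candidates for the scanner are the grey bar (340,233), the yellow look-alike (243,298), and the marker (345,282). I choose the grey bar and will check it in a crop.

```bash
python3 - <<'E'
from h import *
c=load('top');im=c['color'][150:300,210:410]
cv2.imwrite('pics/crop1.png',cv2.resize(im,None,fx=4,fy=4,interpolation=cv2.INTER_CUBIC))
s=load('scene')['color'][100:280,210:360]
cv2.imwrite('pics/crop2.png',cv2.resize(s,None,fx=3.3,fy=3.3,interpolation=cv2.INTER_CUBIC))
E
```

```text
(no output)
```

View pics/crop1.png

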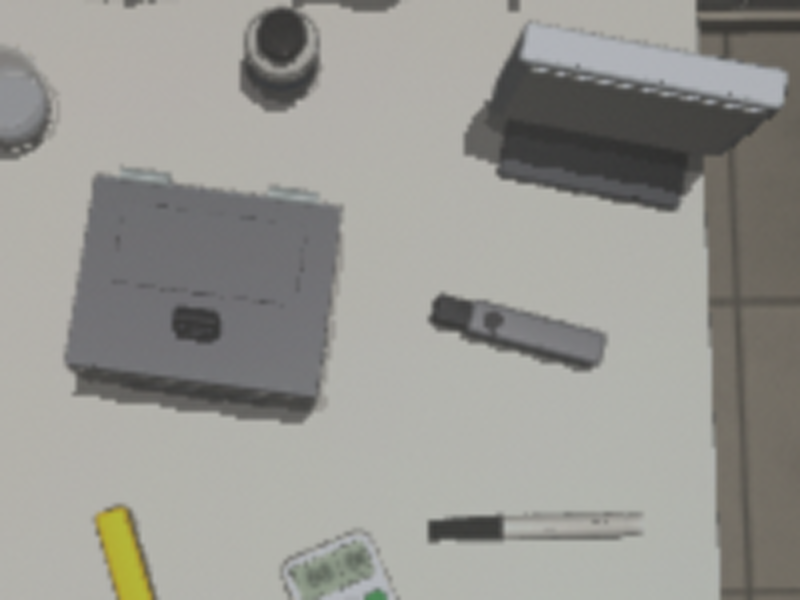

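The crop confirms the choice: a grey bar with a narrower black nose on its left, tip at crop (433,312) and tail at (598,352). The flap's corners are at crop (95,178), (341,207), (317,397) and (68,362).

```bash
python3 - <<'E'
from h import *
c=load('top')
P=lambda x,y:(x/4+210-.4,y/4+150-.4)
f=lambda x,y,z:onz(c,*P(x,y),z)
print('flap'); q=[f(*p,.101) for p in((95,178),(341,207),(317,397),(68,362))]
for i in range(4): print(np.round(q[i]*1e3,1), np.linalg.norm(q[i]-q[i-1]).round(4))
d=q[0]-q[1];print('yaw far edge',np.degrees(np.arctan2(-d[0],d[1])))
d=q[3]-q[2];print('yaw near edge',np.degrees(np.arctan2(-d[0],d[1])))
d=q[0]-q[3];print('yaw left',np.degrees(np.arctan2(d[1],d[0])))
d=q[1]-q[2];print('yaw right',np.degrees(np.arctan2(d[1],d[0])))
print('handle top',f(196,312,.138))
# scanner
n=f(433,312,.026);t=f(597,352,.026);print('scanner',n,t,np.linalg.norm(n-t),np.degrees(np.arctan2(*(n-t)[[1,0]])))
hsv=cv2.cvtColor(c['color'],cv2.COLOR_BGR2HSV)
g=cv2.cvtColor(c['color'],cv2.COLOR_BGR2GRAY)[215:250,312:368]
m=(g<140).astype('uint8');k=cv2.findContours(m,0,1)[0];k=max(k,key=cv2.contourArea)
r=cv2.minAreaRect(k);b=cv2.boxPoints(r)+(312,215);print(r,cv2.contourArea(k))
for p in b: print(np.round(onz(c,*p,.02),4))
# panel top edges z=.19
print('panel')
for p in((530,22),(786,72),(527,66),(780,108)): print(np.round(f(*p,.19),4))
for p in((500,175),(677,208)):print(np.round(f(*p,.012),4))
E
```

```text
flap
[609.  292.5 101. ] 0.1117
[589.8 144.9 101. ] 0.1489
[476.1 160.8 101. ] 0.1148
[498.4 308.3 101. ] 0.1492
yaw far edge -7.417260881034858
yaw near edge -8.57618753327373
yaw left -8.137697616953808
yaw right -7.965676700424157
handle top [0.52367353 0.23058516 0.138     ]
scanner [0.53340441 0.08472687 0.026     ] [ 0.50689093 -0.01852076  0.026     ] 0.10659755472091341 75.59792226373678
((26.817428588867188, 17.684646606445312), (44.189144134521484, 10.950662612915039), 14.931416511535645) 407.0
[0.5221 0.089  0.02  ]
[0.5491 0.0813 0.02  ]
[ 0.5188 -0.0269  0.02  ]
[ 0.4919 -0.0188  0.02  ]
panel
[0.6793 0.0409 0.19  ]
[ 0.6492 -0.1007  0.19  ]
[0.6542 0.0433 0.19  ]
[ 0.6288 -0.0964  0.19  ]
[0.6236 0.0382 0.012 ]
[ 0.6007 -0.0757  0.012 ]
```

View pics/crop2.png

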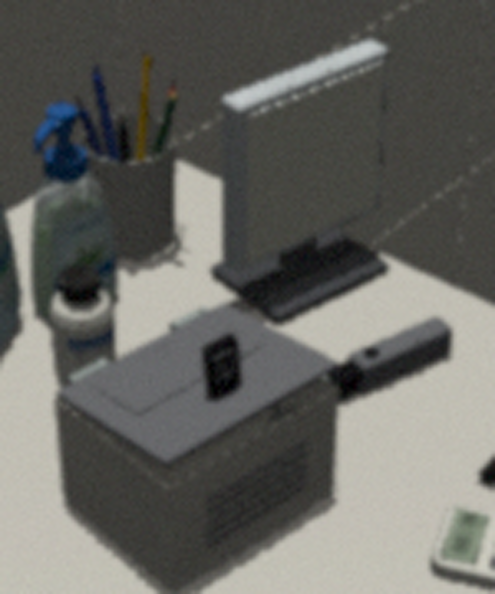

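Scanner centre is about (0.520, 0.032), heading 75.5°. Unit centre is about (0.544, 0.227), yaw −8°. I'll plan the approach above the scanner.

```bash
cat >> h.py <<'E'
def pose():
    s=monitor.read_state(); return s,np.array(s['tool_pos']),Ro.from_rotvec(s['tcp_rot'])
def down(ydir):  # tool down, tool y along world heading ydir (deg)
    return Ro.from_euler('z',ydir+90,degrees=True)*Ro.from_euler('x',180,degrees=True)
def plan(pts,p=None,R=None):
    """pts: list of (pos, Rot, nrows)"""
    if p is None: _,p,R=pose()
    for P,Q,n in pts:
        P=np.array(P);dv=(R.inv()*Q).as_rotvec()/n;dp=(P-p)/n
        print('->',np.round(P,4),n,'rows')
        for i in range(n):
            print(np.round(R.inv().apply(dp)*1e3,1).tolist(),np.round(np.degrees(dv),2).tolist())
            p=p+dp;R=R*Ro.from_rotvec(dv)
    return p,R
E
python3 - <<'E'
from h import *
plan([((.520,.032,.150),down(-14.5),20)])
E
```

```text
-> [0.52  0.032 0.15 ] 20 rows
[25.5, -28.4, 4.1] [-0.0, -0.0, -3.01]
[27.0, -27.0, 4.1] [-0.0, -0.0, -3.01]
[28.3, -25.6, 4.1] [-0.0, -0.0, -3.01]
[29.6, -24.0, 4.1] [-0.0, -0.0, -3.01]
[30.9, -22.5, 4.1] [-0.0, -0.0, -3.01]
[32.0, -20.8, 4.0] [-0.0, -0.0, -3.01]
[33.1, -19.1, 4.0] [-0.0, -0.0, -3.01]
[34.0, -17.3, 4.0] [-0.0, -0.0, -3.01]
[34.9, -15.5, 4.0] [-0.0, -0.0, -3.01]
[35.6, -13.7, 4.0] [-0.0, -0.0, -3.01]
[36.3, -11.8, 4.0] [-0.0, -0.0, -3.01]
[36.9, -9.9, 4.0] [-0.0, -0.0, -3.01]
[37.3, -7.9, 4.0] [-0.0, -0.0, -3.01]
[37.7, -5.9, 4.0] [-0.0, -0.0, -3.01]
[38.0, -3.9, 4.0] [-0.0, -0.0, -3.01]
[38.1, -1.9, 4.0] [-0.0, -0.0, -3.01]
[38.2, 0.1, 4.0] [-0.0, -0.0, -3.01]
[38.1, 2.1, 4.0] [-0.0, -0.0, -3.01]
[38.0, 4.1, 4.0] [-0.0, -0.0, -3.01]
[37.7, 6.0, 4.0] [-0.0, -0.0, -3.01]
```

jog_arm([
  {"travel": [25.5,-28.5,4],"rot": [0,0,-3],"claw": 0},
  {"travel": [27,-27,4],"rot": [0,0,-3],"claw": 0},
  {"travel": [28.5,-25.5,4],"rot": [0,0,-3],"claw": 0},
  {"travel": [29.5,-24,4],"rot": [0,0,-3],"claw": 0},
  {"travel": [31,-22.5,4],"rot": [0,0,-3],"claw": 0},
], force=40)

```text
time: 0.65
tool_pos: [0.2641, -0.4788, 0.2107]
tcp_rot: [-3.031, -0.823, -0.0]
wrist_force: [-0.2, -0.5, 0.3]
width: 0.998
grip_force: 0.0
```

jog_arm([
  {"travel": [32,-21,4],"rot": [0,0,-3],"claw": 0},
  {"travel": [33,-19,4],"rot": [0,0,-3],"claw": 0},
  {"travel": [34,-17.5,4],"rot": [0,0,-3],"claw": 0},
  {"travel": [35,-15.5,4],"rot": [0,0,-3],"claw": 0},
  {"travel": [35.5,-13.5,4],"rot": [0,0,-3],"claw": 0},
])

```text
time: 1.15
tool_pos: [0.3497, -0.3083, 0.1909]
tcp_rot: [-2.898, -1.212, -0.0]
wrist_force: [0.5, -0.8, -0.6]
width: 1.0
grip_force: 0.0
```

jog_arm([
  {"travel": [36.5,-12,4],"rot": [0,0,-3],"claw": 0},
  {"travel": [37,-10,4],"rot": [0,0,-3],"claw": 0},
  {"travel": [37.5,-8,4],"rot": [0,0,-3],"claw": 0},
  {"travel": [37.5,-6,4],"rot": [0,0,-3],"claw": 0},
  {"travel": [38,-4,4],"rot": [0,0,-3],"claw": 0},
])

```text
time: 1.65
tool_pos: [0.4354, -0.1374, 0.1711]
tcp_rot: [2.715, 1.58, 0.0]
wrist_force: [1.4, -1.1, 0.4]
width: 1.001
grip_force: 0.0
```

jog_arm([
  {"travel": [38,-2,4],"rot": [0,0,-3],"claw": 0},
  {"travel": [38,0,4],"rot": [0,0,-3],"claw": 0},
  {"travel": [38,2,4],"rot": [0,0,-3],"claw": 0},
  {"travel": [38,4,4],"rot": [0,0,-3],"claw": 0},
  {"travel": [37.5,6,4],"rot": [0,0,-3],"claw": 0},
])

```text
time: 2.15
tool_pos: [0.521, 0.0326, 0.151]
tcp_rot: [2.485, 1.922, -0.0]
wrist_force: [0.4, 0.4, 1.3]
width: 1.002
grip_force: 0.0
```

```bash
python3 - <<'E'
from h import *
s,p,R=pose();print(s['time'],p,R.as_matrix().round(3).tolist(),np.round(s['q'],2))
cam('wrist','wrist1.png'); cam('top','top1.png')
E
```

```text
2.15 [0.52103939 0.03258474 0.15095257] [[0.252, 0.968, -0.0], [0.968, -0.252, -0.0], [-0.0, -0.0, -1.0]] [ 0.01  0.04  2.01 -0.    1.09  0.27]
```

View pics/wrist1.png

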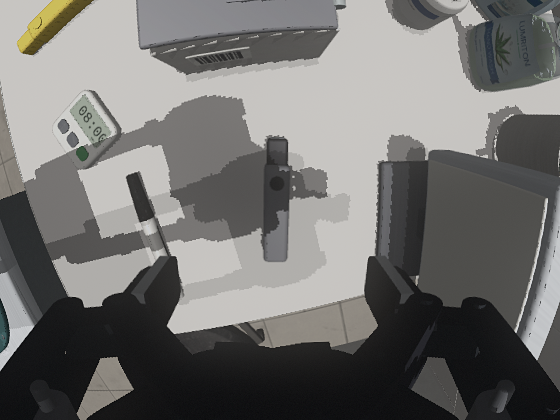

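The wrist view shows the scanner from nose tip (277,137) to tail (275,261), the barcode label at about (222,56) on the unit's right side, and the panel at right (430–540, 150–330).

```bash
python3 - <<'E'
from h import *
c=load('wrist');g=cv2.cvtColor(c['color'],cv2.COLOR_BGR2GRAY)
# scanner edges rows
for r in (190,205,225,245): print(r,g[r,255:300:1].tolist())
print('col',g[125:150,277].tolist(),g[250:272,275].tolist())
W=lambda u,v,z:onz(c,u,v,z,True)
for n,u,v,z in(('nose',277.5,137,.022),('tail top',275.5,260,.028),('b1',265,185,.028),('b2',290,185,.028),('b3',263.5,250,.028),('b4',287.5,250,.028)): print(n,W(u,v,z).round(4))
# label: intersect with unit's right plane
a=np.radians(-8);ny=np.array([-np.sin(a),np.cos(a),0]);ux=np.array([np.cos(a),np.sin(a),0])
C=np.array([.544,.2266,0]);
m=(g[40:75,185:255]);cv2.imwrite('pics/lab.png',cv2.resize(c['color'][0:110,120:350],None,fx=3.4,fy=3.4,interpolation=2))
for u,v in((222,56),):
    o,d=ray(c,u,v,True);t=((C-75e-3*ny-o)@ny)/(d@ny);X=o+t*d;print('label',X.round(4),'unit x',((X-C)@ux).round(4))
E
```

```text
190 [83, 83, 83, 82, 83, 83, 84, 84, 72, 55, 54, 55, 57, 58, 58, 58, 58, 59, 54, 49, 46, 43, 44, 47, 48, 56, 60, 61, 60, 61, 61, 60, 60, 57, 70, 84, 88, 83, 142, 135, 83, 86, 88, 88, 88]
205 [84, 84, 83, 83, 84, 83, 83, 85, 74, 55, 55, 55, 57, 58, 57, 58, 58, 58, 59, 59, 58, 58, 59, 58, 60, 59, 60, 60, 59, 60, 60, 59, 57, 70, 148, 177, 174, 173, 173, 173, 173, 173, 174, 173, 173]
225 [85, 86, 85, 85, 86, 85, 86, 87, 72, 56, 59, 60, 60, 59, 62, 61, 62, 61, 61, 62, 60, 60, 94, 121, 124, 122, 122, 122, 122, 122, 117, 109, 90, 122, 164, 175, 174, 173, 173, 173, 174, 173, 174, 173, 174]
245 [173, 173, 173, 174, 174, 177, 147, 78, 75, 83, 98, 107, 116, 117, 117, 117, 118, 118, 119, 118, 118, 119, 120, 119, 119, 119, 119, 121, 121, 116, 112, 100, 110, 160, 176, 175, 174, 174, 174, 174, 174, 174, 174, 174, 174]
col [197, 197, 197, 197, 197, 197, 197, 197, 197, 198, 159, 114, 96, 83, 55, 64, 79, 88, 88, 87, 86, 86, 84, 84, 84] [118, 118, 118, 118, 118, 118, 118, 118, 117, 118, 112, 114, 165, 176, 174, 174, 174, 174, 174, 175, 175, 174]
nose [0.5396 0.0839 0.022 ]
tail top [ 0.5111 -0.0201  0.028 ]
b1 [0.5195 0.0481 0.028 ]
b2 [0.5398 0.0429 0.028 ]
b3 [ 0.5032 -0.008   0.028 ]
b4 [ 0.5238 -0.0134  0.028 ]
label [0.5156 0.1548 0.0557] unit x -0.0181
```

View pics/lab.png

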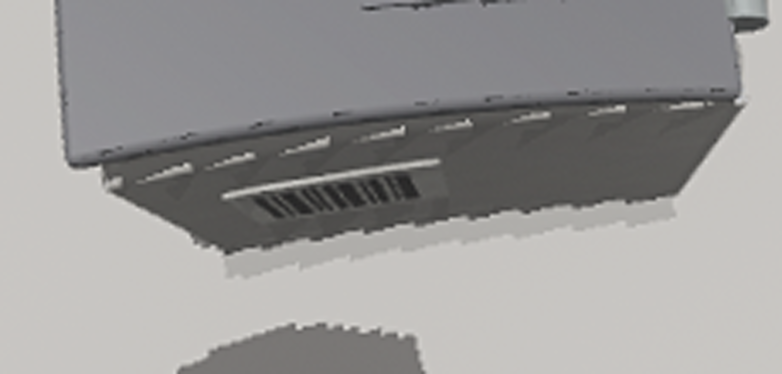

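The crop shows the label clear on the unit's right side. The box's bottom edge runs from crop (228,252) to (675,195).

```bash
python3 - <<'E'
from h import *
c=load('wrist');W=lambda x,y,z:onz(c,x/3.4+119.6,y/3.4-.4,z,True)
a,b=W(228,252,0),W(675,195,0);print(a,b,np.linalg.norm(b-a),np.degrees(np.arctan2(*(b-a)[[1,0]])))
a,b=W(72,165,.098),W(737,97,.098);print(a,b,np.linalg.norm(b-a),np.degrees(np.arctan2(*(b-a)[[1,0]])))
# label corners assuming plane through bottom edge
al=np.radians(-8);n=np.array([-np.sin(al),np.cos(al),0]);a,b=W(228,252,0),W(675,195,0);m=(a+b)/2
for x,y in((222,195),(438,162),(448,200),(270,222)):
    o,d=ray(c,x/3.4+119.6,y/3.4-.4,True);print((o+d*((m-o)@n)/(d@n)).round(4))
plan([((.5235,.032,.004),down(-15.3),5)])
E
```

```text
[0.47489751 0.16214485 0.        ] [0.59360043 0.14555321 0.        ] 0.11985685818120884 -7.956940211185107
[0.47119952 0.16745193 0.098     ] [0.5911589  0.14540278 0.098     ] 0.1219689284641148 -10.415009091069566
[0.4911 0.1599 0.0668]
[0.536  0.1536 0.0649]
[0.5354 0.1537 0.0232]
[0.4931 0.1596 0.0295]
-> [0.5235 0.032  0.004 ] 5 rows
[-0.4, 0.4, 29.3] [-0.0, -0.02, 0.17]
[-0.4, 0.4, 29.3] [-0.0, -0.02, 0.17]
[-0.4, 0.4, 29.3] [-0.0, -0.02, 0.17]
[-0.4, 0.4, 29.3] [-0.0, -0.02, 0.17]
[-0.4, 0.4, 29.3] [-0.0, -0.02, 0.17]
```

jog_arm([
  {"travel": [-0.4,0.5,29],"rot": [0,0,0.2],"claw": 0},
  {"travel": [-0.4,0.5,29],"rot": [0,0,0.2],"claw": 0},
  {"travel": [-0.4,0.5,29],"rot": [0,0,0.2],"claw": 0},
  {"travel": [-0.4,0.5,29],"rot": [0,0,0.2],"claw": 0},
  {"travel": [-0.4,0.5,29],"rot": [0,0,0],"claw": 0},
])

```text
time: 2.75
tool_pos: [0.5222, 0.0277, 0.0052]
tcp_rot: [2.502, 1.9, -0.0]
wrist_force: [0.2, 0.3, 0.0]
width: 1.003
grip_force: 0.0
```

jog_arm([
  {"travel": [0,0,0],"claw": 255},
  {"travel": [0,0,0],"claw": 255},
  {"travel": [0,0,0],"claw": 255},
  {"travel": [0,0,0],"claw": 255},
  {"travel": [0,0,0],"claw": 255},
], force=40)

```text
$.commands[0]: bad value
```

jog_arm([
  {"travel": [0,0,0],"claw": 255},
  {"travel": [0,0,0],"claw": 255},
  {"travel": [0,0,0],"claw": 255},
  {"travel": [0,0,0],"claw": 255},
  {"travel": [0,0,0],"claw": 255},
])

```text
$.commands[0]: bad value
```

```bash
python3 - <<'E'
from h import *
s,p,R=pose();print(s['time'],p,s['width'],s['grip_force'],np.round(s['wrist_force'],1))
c=cam('wrist','wrist2.png');g=cv2.cvtColor(c['color'],cv2.COLOR_BGR2GRAY)
X=p+np.array([.264,.9645,0])*.055;print(X[:2], )
cv2.imwrite('pics/w2c.png',cv2.resize(c['color'][60:360,130:430],None,fx=2,fy=2,interpolation=2))
E
```

```text
2.75 [0.52217361 0.02770789 0.005223  ] 1.0030824506746543 0.0 [0.2 0.3 0. ]
[0.53669361 0.08075539]
```

View pics/w2c.png

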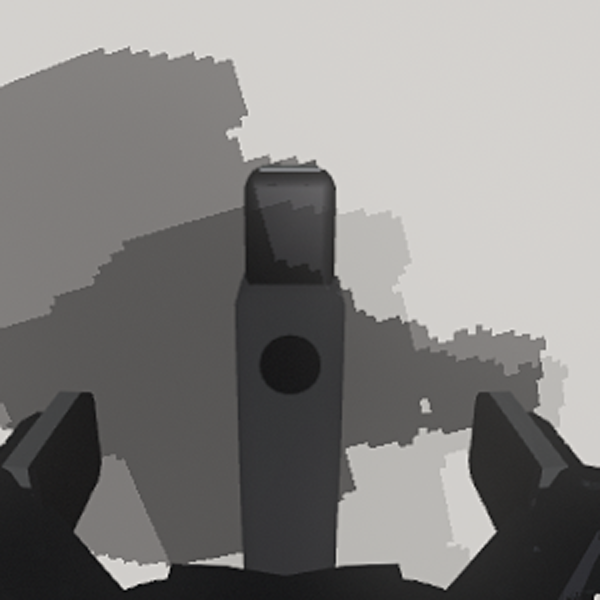

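The scanner lies well centred between the open fingers (crop x≈290). "rot" is a required field, so I'll repeat the close with it included.

jog_arm([
  {"travel": [4,0,0],"rot": [0,0,0],"claw": 255},
  {"travel": [0,0,0],"rot": [0,0,0],"claw": 255},
  {"travel": [0,0,0],"rot": [0,0,0],"claw": 255},
  {"travel": [0,0,0],"rot": [0,0,0],"claw": 255},
  {"travel": [0,0,0],"rot": [0,0,0],"claw": 255},
], force=40)

```text
time: 3.3
tool_pos: [0.5253, 0.0323, 0.0081]
tcp_rot: [2.499, 1.9, 0.004]
wrist_force: [-0.6, 0.1, 5.3]
width: 0.249
grip_force: 40.6
```

jog_arm([
  {"travel": [0,0,0],"rot": [0,0,0],"claw": 255},
  {"travel": [0,0,0],"rot": [0,0,0],"claw": 255},
  {"travel": [0,0,0],"rot": [0,0,0],"claw": 255},
  {"travel": [0,0,0],"rot": [0,0,0],"claw": 255},
  {"travel": [0,0,0],"rot": [0,0,0],"claw": 255},
])

```text
time: 3.8
tool_pos: [0.5253, 0.0323, 0.008]
tcp_rot: [2.499, 1.9, 0.004]
wrist_force: [-0.9, -0.4, 6.4]
width: 0.245
grip_force: 40.7
```

```bash
python3 - <<'E'
from h import *
s,p,R=pose();print(s['time'],p,s['width'],s['grip_force'],np.round(s['wrist_force'],1),R.as_matrix().round(3).tolist())
c=cam('wrist','wrist3.png');g=cv2.cvtColor(c['color'],cv2.COLOR_BGR2GRAY)
print(g[125:170,275].tolist())
for r in(160,185,220): print(r,g[r,240:310].tolist())
E
```

```text
3.8 [0.52533175 0.03231106 0.00803893] 0.24503895913154417 40.66053092479706 [-0.9 -0.4  6.4] [[0.267, 0.964, 0.003], [0.964, -0.267, 0.0], [0.001, 0.003, -1.0]]
[215, 215, 215, 215, 215, 215, 215, 215, 215, 215, 215, 215, 214, 214, 215, 215, 215, 215, 215, 215, 215, 214, 215, 215, 216, 219, 202, 152, 108, 84, 73, 142, 107, 56, 59, 61, 63, 68, 73, 80, 88, 78, 78, 79, 77]
160 [132, 131, 132, 133, 133, 134, 134, 133, 133, 133, 134, 122, 73, 45, 50, 49, 52, 54, 53, 54, 55, 55, 56, 56, 56, 57, 58, 57, 58, 58, 59, 59, 60, 61, 61, 61, 61, 62, 62, 62, 63, 63, 63, 64, 64, 65, 65, 66, 65, 65, 63, 56, 129, 206, 218, 215, 215, 215, 215, 215, 215, 215, 214, 215, 215, 215, 215, 215, 215, 215]
185 [93, 94, 93, 93, 93, 93, 93, 94, 93, 97, 75, 33, 37, 39, 38, 39, 38, 40, 41, 40, 40, 40, 41, 40, 54, 66, 63, 60, 60, 64, 66, 67, 67, 68, 68, 68, 68, 71, 70, 71, 70, 72, 71, 71, 72, 73, 74, 74, 70, 66, 62, 61, 58, 47, 132, 183, 193, 191, 191, 191, 191, 191, 191, 191, 191, 192, 192, 192, 192, 192]
220 [91, 91, 91, 91, 92, 87, 67, 51, 55, 55, 56, 57, 56, 56, 56, 57, 57, 56, 57, 58, 57, 57, 59, 58, 58, 58, 57, 58, 58, 58, 59, 59, 59, 58, 59, 60, 60, 60, 60, 59, 59, 60, 61, 60, 61, 61, 61, 62, 62, 62, 63, 62, 64, 62, 63, 63, 63, 60, 75, 92, 97, 96, 96, 96, 97, 97, 97, 98, 97, 95]
```

```bash
python3 - <<'E'
from h import *
s,p,R=pose();c=load('wrist')
ax=R.as_matrix()[:,0]
for r,z in((151.5,.004),(151.5,.008),(156,.022),(156,.02),(156,.014)):
    X=onz(c,275,r,z,True);print(r,z,X.round(4),'ahead',((X-p)@ax).round(4))
# hold target
C=np.array([.5445,.2273,0]);a=np.radians(-8);ux=np.array([np.cos(a),np.sin(a),0]);uy=np.array([-np.sin(a),np.cos(a),0])
L=C-.02*ux-.075*uy+[0,0,.055]; print('label',L,'center',L-.115*uy)
T=L-.115*uy; 
plan([((p[0],p[1],.049+.0),down(-15.5),2),(T+[0,0,-.006],down(-8),3)])
E
```

```text
151.5 0.004 [0.5414 0.0834 0.004 ] ahead 0.0535
151.5 0.008 [0.5415 0.0838 0.008 ] ahead 0.0539
156 0.022 [0.5412 0.0833 0.022 ] ahead 0.0534
156 0.02 [0.5411 0.0831 0.02  ] ahead 0.0532
156 0.014 [0.541  0.0825 0.014 ] ahead 0.0525
label [0.51425666 0.15581336 0.055     ] center [0.49825175 0.04193253 0.055     ]
-> [0.5253 0.0323 0.049 ] 2 rows
[0.0, 0.1, -20.5] [0.08, -0.02, -0.0]
[0.0, 0.0, -20.5] [0.08, -0.02, -0.0]
-> [0.4983 0.0419 0.049 ] 3 rows
[0.7, -9.6, -0.0] [-0.0, 0.0, -2.5]
[1.1, -9.5, -0.0] [-0.0, 0.0, -2.5]
[1.5, -9.5, -0.0] [-0.0, 0.0, -2.5]
```

jog_arm([
  {"travel": [0,0,-22],"rot": [0,0,0],"claw": 255},
  {"travel": [0,0,-22],"rot": [0,0,0],"claw": 255},
  {"travel": [1.2,-9.5,0],"rot": [0,0,-2.5],"claw": 255},
  {"travel": [1.6,-9.5,0],"rot": [0,0,-2.5],"claw": 255},
  {"travel": [2,-9.5,0],"rot": [0,0,-2.5],"claw": 255},
])

```text
time: 4.35
tool_pos: [0.4968, 0.0435, 0.0507]
tcp_rot: [2.369, 2.063, 0.001]
wrist_force: [-0.2, 0.4, -1.0]
width: 0.248
grip_force: 39.7
```

jog_arm([
  {"travel": [0,0,0],"rot": [0,0,0],"claw": 255},
  {"travel": [0,0,0],"rot": [0,0,0],"claw": 255},
  {"travel": [0,0,0],"rot": [0,0,0],"claw": 255},
  {"travel": [0,0,0],"rot": [0,0,0],"claw": 255},
  {"travel": [0,0,0],"rot": [0,0,0],"claw": 255},
])

```text
time: 4.85
tool_pos: [0.4974, 0.0433, 0.0503]
tcp_rot: [2.372, 2.06, 0.0]
wrist_force: [0.7, -0.9, -0.8]
width: 0.249
grip_force: 39.7
```

```bash
python3 - <<'E'
from h import *
s,p,R=pose();print(s['time'],p,s['width'],s['grip_force'],np.round(s['wrist_force'],1),R.as_matrix().round(3).tolist())
c=cam('wrist');im=c['color']; sc=cam('scene')['color']
a=cv2.resize(im[:300,130:430],(600,600)); b=cv2.resize(sc[150:300,200:400],(800,600))
cv2.imwrite('pics/hold.png',cv2.hconcat([cv2.resize(a,(400,400)),cv2.resize(b,(400,400))]))
E
```

```text
4.85 [0.4974058  0.04326764 0.05030756] 0.2488069498702331 39.6761280298233 [ 0.7 -0.9 -0.8] [[0.14, 0.99, 0.0], [0.99, -0.14, 0.0], [0.0, 0.0, -1.0]]
```

View pics/hold.png

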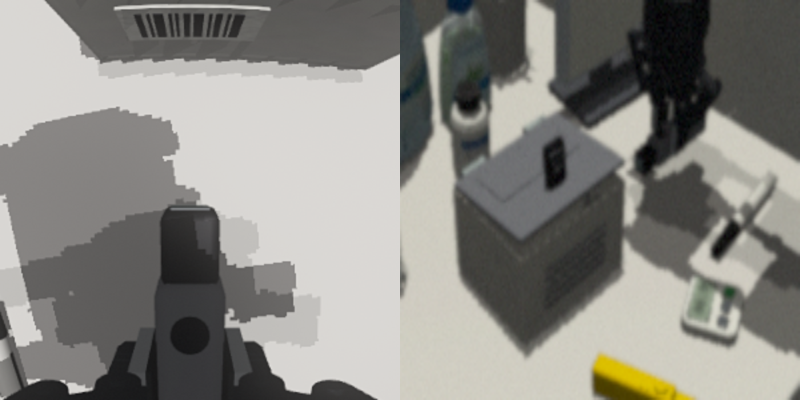

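The wrist picture (left) shows the scanner axis at x≈190 in line with the barcode centre at x≈192. I'll hold for over a second, then lower it, release it and rise.

jog_arm([
  {"travel": [0,0,0],"rot": [0,0,0],"claw": 255},
  {"travel": [0,0,0],"rot": [0,0,0],"claw": 255},
  {"travel": [0,0,0],"rot": [0,0,0],"claw": 255},
  {"travel": [0,0,0],"rot": [0,0,0],"claw": 255},
  {"travel": [0,0,0],"rot": [0,0,0],"claw": 255},
])

```text
time: 5.45
tool_pos: [0.497, 0.0434, 0.0503]
tcp_rot: [-2.371, -2.061, 0.0]
wrist_force: [-0.7, 0.5, -1.0]
width: 0.244
grip_force: 39.7
```

jog_arm([
  {"travel": [0,0,0],"rot": [0,0,0],"claw": 255},
  {"travel": [0,0,0],"rot": [0,0,0],"claw": 255},
  {"travel": [0,0,0],"rot": [0,0,0],"claw": 255},
  {"travel": [0,0,0],"rot": [0,0,0],"claw": 255},
  {"travel": [0,0,0],"rot": [0,0,0],"claw": 255},
])

```text
time: 5.95
tool_pos: [0.497, 0.0434, 0.0503]
tcp_rot: [2.371, 2.061, 0.0]
wrist_force: [0.3, -0.6, -1.6]
width: 0.247
grip_force: 39.7
```

jog_arm([
  {"travel": [0,0,11],"rot": [0,0,0],"claw": 255},
  {"travel": [0,0,12],"rot": [0,0,0],"claw": 255},
  {"travel": [0,0,10],"rot": [0,0,0],"claw": 255},
  {"travel": [0,0,6],"rot": [0,0,0],"claw": 255},
  {"travel": [0,0,2.5],"rot": [0,0,0],"claw": 255},
])

```text
time: 6.45
tool_pos: [0.4956, 0.0433, 0.008]
tcp_rot: [-2.369, -2.059, 0.005]
wrist_force: [-9.9, -0.7, 20.8]
width: 0.249
grip_force: 42.6
```

jog_arm([
  {"travel": [0,0,0],"rot": [0,0,0],"claw": 255},
  {"travel": [0,0,0],"rot": [0,0,0],"claw": 130},
  {"travel": [0,0,0],"rot": [0,0,0],"claw": 130},
  {"travel": [0,0,0],"rot": [0,0,0],"claw": 130},
  {"travel": [0,0,0],"rot": [0,0,0],"claw": 130},
])

```text
time: 6.95
tool_pos: [0.4972, 0.0434, 0.0089]
tcp_rot: [2.371, 2.061, 0.0]
wrist_force: [0.0, 0.4, -0.1]
width: 0.493
grip_force: 0.0
```

jog_arm([
  {"travel": [0,0,-15],"rot": [0,0,0],"claw": 130},
  {"travel": [0,0,-40],"rot": [0,0,0],"claw": 130},
  {"travel": [0,0,-45],"rot": [0,0,0],"claw": 130},
  {"travel": [0,0,-45],"rot": [0,0,0],"claw": 130},
  {"travel": [0,0,-45],"rot": [0,0,0],"claw": 130},
])

```text
time: 7.45
tool_pos: [0.4967, 0.0434, 0.2006]
tcp_rot: [2.371, 2.061, 0.0]
wrist_force: [1.7, -0.1, 0.3]
width: 0.492
grip_force: 0.0
```

```bash
python3 - <<'E'
from h import *
s,p,R=pose();print(s['time'],p,s['width'])
c=cam('wrist','wrist5.png')
C=np.array([.5445,.2273,0]);a=np.radians(-8);ux=np.array([np.cos(a),np.sin(a),0]);uy=np.array([-np.sin(a),np.cos(a),0])
G=C-.03*ux+[0,0,.130];print('grip',G)
plan([(G+[0,0,.07],down(82),12),(G+[0,0,-.019],down(82),3)])
E
```

```text
7.45 [0.49665194 0.04336555 0.20056422] 0.49200343924375267
grip [0.51479196 0.23147519 0.13      ]
-> [0.5148 0.2315 0.2   ] 12 rows
[15.7, -1.1, 0.8] [0.06, 0.04, -7.5]
[15.7, 0.9, 0.8] [0.06, 0.04, -7.5]
[15.4, 3.0, 0.8] [0.06, 0.04, -7.5]
[14.9, 5.0, 0.8] [0.06, 0.04, -7.5]
[14.1, 6.9, 0.8] [0.06, 0.04, -7.5]
[13.1, 8.6, 0.8] [0.06, 0.04, -7.5]
[11.9, 10.3, 0.8] [0.06, 0.04, -7.5]
[10.4, 11.7, 0.8] [0.06, 0.04, -7.5]
[8.8, 13.0, 0.8] [0.06, 0.04, -7.5]
[7.0, 14.0, 0.8] [0.06, 0.04, -7.5]
[5.1, 14.8, 0.8] [0.06, 0.04, -7.5]
[3.1, 15.4, 0.8] [0.06, 0.04, -7.5]
-> [0.5148 0.2315 0.111 ] 3 rows
[-0.0, 0.0, 29.7] [-0.0, 0.0, -0.0]
[-0.0, 0.0, 29.7] [-0.0, 0.0, -0.0]
[-0.0, 0.0, 29.7] [-0.0, 0.0, -0.0]
```

jog_arm([
  {"travel": [15.5,-1,0],"rot": [0,0,-7.5],"claw": 60},
  {"travel": [15.5,1,0],"rot": [0,0,-7.5],"claw": 60},
  {"travel": [15.5,3,0],"rot": [0,0,-7.5],"claw": 60},
  {"travel": [15,5,0],"rot": [0,0,-7.5],"claw": 60},
  {"travel": [14,7,0],"rot": [0,0,-7.5],"claw": 60},
])

```text
time: 8.0
tool_pos: [0.5027, 0.1221, 0.1986]
tcp_rot: [1.576, 2.718, 0.0]
wrist_force: [0.1, -0.3, 0.5]
width: 0.762
grip_force: 0.0
```

jog_arm([
  {"travel": [13,8.5,0],"rot": [0,0,-7.5],"claw": 60},
  {"travel": [12,10.5,0],"rot": [0,0,-7.5],"claw": 60},
  {"travel": [10.5,11.5,0],"rot": [0,0,-7.5],"claw": 60},
  {"travel": [9,13,0],"rot": [0,0,-7.5],"claw": 60},
  {"travel": [7,14,0],"rot": [0,0,-7.5],"claw": 60},
])

```text
time: 8.5
tool_pos: [0.5077, 0.2005, 0.1985]
tcp_rot: [-0.618, -3.08, 0.0]
wrist_force: [-0.6, 0.2, 1.0]
width: 0.764
grip_force: 0.0
```

jog_arm([
  {"travel": [5,15,0],"rot": [0,0,-7.5],"claw": 60},
  {"travel": [3,15.5,0],"rot": [0,0,-7.5],"claw": 60},
  {"travel": [0,0,0],"rot": [0,0,0],"claw": 60},
  {"travel": [0,0,0],"rot": [0,0,0],"claw": 60},
  {"travel": [0,0,0],"rot": [0,0,0],"claw": 60},
])

```text
time: 9.0
tool_pos: [0.5102, 0.2307, 0.1986]
tcp_rot: [-0.223, -3.133, 0.001]
wrist_force: [-0.0, 0.1, -0.6]
width: 0.765
grip_force: 0.0
```

```bash
python3 - <<'E'
from h import *
s,p,R=pose();print(s['time'],p,s['width'],R.as_matrix().round(3).tolist(),np.round(s['q'],2))
c=cam('wrist','wrist6.png')
E
```

```text
9.0 [0.51015308 0.23066213 0.19858756] 0.7653208529512305 [[-0.99, 0.142, -0.0], [0.142, 0.99, -0.0], [0.0, -0.001, -1.0]] [ 0.38  0.07  1.89 -0.    1.18 -1.05]
```

View pics/wrist6.png

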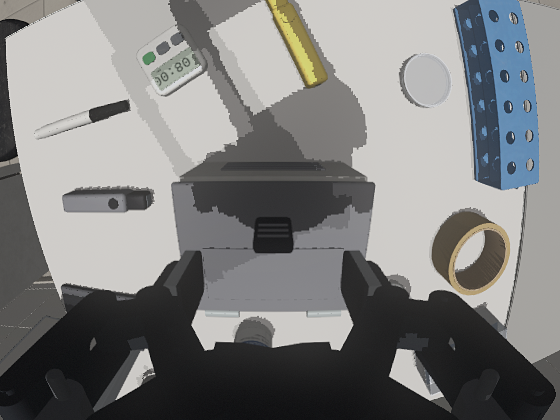

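The wrist view looks along −x: the handle is at (254–292, 217–253), the flap front edge runs (173,183) to (374,183), and the scanner is lying safely at (107,200).

```bash
python3 - <<'E'
from h import *
c=load('wrist')
C=np.array([.5445,.2273,0]);a=np.radians(-8);ux=np.array([np.cos(a),np.sin(a),0]);uy=np.array([-np.sin(a),np.cos(a),0])
def U(u,v,z):
    X=onz(c,u,v,z,True)-C; return (np.array([X@ux,X@uy,z])*1e3).round(1)
for n,u,v,z in(('handle back top',273,253,.138),('hl',254,253,.138),('hr',292,253,.138),('front base',273,217,.101),('FL',173,183,.101),('FR',374,183,.101),('BL',204,310,.101),('BR',367,310,.101),('boxfront',273,163,.095)): print(n,U(u,v,z))
g=cv2.cvtColor(c['color'],cv2.COLOR_BGR2GRAY);print(g[155:260,266].tolist())
E
```

```text
handle back top [-13.2  -0.2 138. ]
hl [-13.2 -13.2 138. ]
hr [-13.2  12.7 138. ]
front base [-2.77e+01 -1.00e-01  1.01e+02]
FL [-55.2 -77.8 101. ]
FR [-55.   78.7 101. ]
BL [ 58.7 -61.3 101. ]
BR [ 60.5  84.6 101. ]
boxfront [-68.9   0.   95. ]
[87, 87, 86, 86, 87, 87, 83, 52, 55, 56, 56, 53, 56, 54, 60, 67, 78, 78, 77, 76, 76, 86, 88, 88, 87, 80, 53, 50, 52, 52, 52, 51, 53, 53, 52, 54, 53, 52, 52, 52, 51, 52, 51, 52, 52, 52, 52, 50, 53, 52, 52, 52, 52, 51, 51, 51, 51, 52, 51, 52, 54, 49, 27, 22, 25, 25, 24, 26, 34, 50, 50, 35, 24, 31, 46, 52, 42, 26, 26, 39, 53, 50, 37, 29, 30, 29, 31, 30, 31, 31, 33, 32, 34, 32, 32, 34, 32, 28, 89, 117, 126, 134, 133, 133, 133]
```

The flap is ajar by about 0.1 rad. I'll descend on the handle and work out the arc.

jog_arm([
  {"travel": [-2.5,0.5,17],"rot": [0,0,0],"claw": 60},
  {"travel": [-2.5,0.5,18],"rot": [0,0,0],"claw": 60},
  {"travel": [-2.5,0.3,18],"rot": [0,0,0],"claw": 60},
  {"travel": [-2,0,15],"rot": [0,0,0],"claw": 60},
  {"travel": [0,0,8.5],"rot": [0,0,0],"claw": 60},
])

```text
time: 9.55
tool_pos: [0.5193, 0.2304, 0.1207]
tcp_rot: [-0.222, -3.132, 0.001]
wrist_force: [0.1, 0.0, -0.7]
width: 0.766
grip_force: 0.0
```

jog_arm([
  {"travel": [0,0,0],"rot": [0,0,0],"claw": 255},
  {"travel": [0,0,0],"rot": [0,0,0],"claw": 255},
  {"travel": [0,0,0],"rot": [0,0,0],"claw": 255},
  {"travel": [0,0,0],"rot": [0,0,0],"claw": 255},
  {"travel": [0,0,0],"rot": [0,0,0],"claw": 255},
], force=30)

```text
time: 10.05
tool_pos: [0.5199, 0.2298, 0.123]
tcp_rot: [0.219, 3.134, -0.004]
wrist_force: [-1.9, -5.8, 1.3]
width: 0.297
grip_force: 34.2
```

```bash
python3 - <<'E'
from h import *
s,p,R=pose();print(s['time'],p,s['width'],s['grip_force'],np.round(s['wrist_force'],1))
f=np.radians(19.6+np.degrees(np.linspace(.1,1.65,16)))
x=-95.5*np.cos(f);z=95.5*np.sin(f)
print(np.c_[-np.diff(x),-np.diff(z)].round(1).tolist())
E
```

```text
10.05 [0.51992584 0.22982561 0.12301683] 0.29653670743716315 34.16956901550293 [-1.9 -5.8  1.3]
[[-4.7, -8.7], [-5.5, -8.2], [-6.4, -7.5], [-7.1, -6.8], [-7.8, -6.1], [-8.4, -5.2], [-8.9, -4.4], [-9.3, -3.4], [-9.6, -2.4], [-9.8, -1.4], [-9.9, -0.4], [-9.8, 0.6], [-9.7, 1.6], [-9.5, 2.6], [-9.2, 3.6]]
```

Width 0.297 corresponds to 25 mm, so the handle is gripped. I'll follow the arc, checking forces after the first third.

jog_arm([
  {"travel": [-4.5,0,-8.5],"rot": [0,0,0],"claw": 255},
  {"travel": [-5.5,0,-8],"rot": [0,0,0],"claw": 255},
  {"travel": [-6.5,0,-7.5],"rot": [0,0,0],"claw": 255},
  {"travel": [-7,0,-7],"rot": [0,0,0],"claw": 255},
  {"travel": [-8,0,-6],"rot": [0,0,0],"claw": 255},
])

```text
time: 10.55
tool_pos: [0.5496, 0.2256, 0.159]
tcp_rot: [-0.219, -3.129, 0.004]
wrist_force: [-1.9, -5.1, -6.1]
width: 0.298
grip_force: 31.3
```

```bash
python3 - <<'E'
from h import *
s,p,R=pose();print(s['time'],p,s['width'],s['grip_force'],np.round(s['wrist_force'],1),np.round(s['torque'],2),R.as_matrix()[2].round(3))
E
```

```text
10.55 [0.54962375 0.22555497 0.15898277] 0.2982751683654219 31.294357180595398 [-1.9 -5.1 -6.1] [-0.69  0.62 -0.03] [ 0.004 -0.003 -1.   ]
```

Forces are low, so I'll continue the arc.

jog_arm([
  {"travel": [-8.5,0,-5],"rot": [0,0,0],"claw": 255},
  {"travel": [-9,0,-4.5],"rot": [0,0,0],"claw": 255},
  {"travel": [-9.5,0,-3.5],"rot": [0,0,0],"claw": 255},
  {"travel": [-9.5,0,-2.5],"rot": [0,0,0],"claw": 255},
  {"travel": [-10,0,-1.5],"rot": [0,0,0],"claw": 255},
])

```text
time: 11.05
tool_pos: [0.5958, 0.219, 0.1764]
tcp_rot: [-0.219, -3.129, 0.005]
wrist_force: [-4.3, -5.2, -4.0]
width: 0.295
grip_force: 29.6
```

jog_arm([
  {"travel": [-10,0,-0.5],"rot": [0,0,0],"claw": 255},
  {"travel": [-10,0,0.5],"rot": [0,0,0],"claw": 255},
  {"travel": [-9.5,0,1.5],"rot": [0,0,0],"claw": 255},
  {"travel": [-9.5,0,2.5],"rot": [0,0,0],"claw": 255},
  {"travel": [-9,0,3.5],"rot": [0,0,0],"claw": 255},
])

```text
time: 11.55
tool_pos: [0.6441, 0.2121, 0.1697]
tcp_rot: [-0.219, -3.131, 0.004]
wrist_force: [-5.0, -6.5, 0.3]
width: 0.292
grip_force: 29.4
```

```bash
python3 - <<'E'
from h import *
s,p,R=pose();print(s['time'],p,s['width'],s['grip_force'],np.round(s['wrist_force'],1),np.round(s['torque'],2),R.as_matrix()[2].round(3))
sc=cam('scene')['color'];t=cam('top')['color']
cv2.imwrite('pics/flap.png',cv2.hconcat([cv2.resize(sc[60:290,180:410],(400,400)),cv2.resize(t[120:270,190:340],(400,400))]))
E
```

```text
11.55 [0.64413867 0.21207385 0.16968383] 0.2922635934544538 29.40257102251053 [-5.  -6.5  0.3] [-0.93  0.94  0.07] [ 0.002 -0.003 -1.   ]
```

View pics/flap.png

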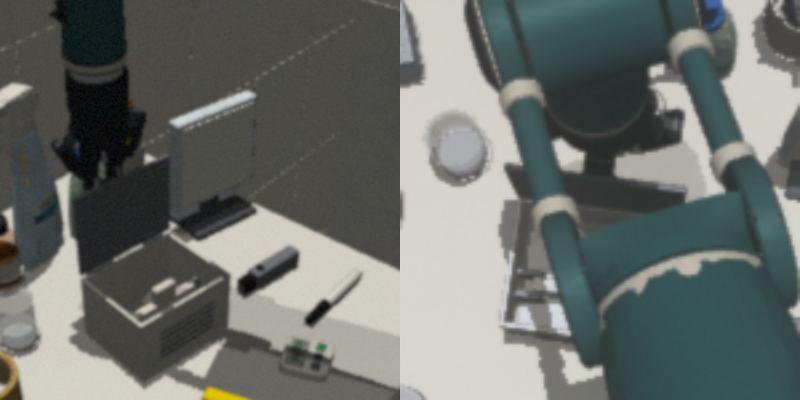

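The flap stands upright and the filter tab is visible in the box. I'll release the handle, rise, and plan the move over the tab.

jog_arm([
  {"travel": [0,0,0],"rot": [0,0,0],"claw": 70},
  {"travel": [0,0,0],"rot": [0,0,0],"claw": 70},
  {"travel": [0,0,0],"rot": [0,0,0],"claw": 70},
  {"travel": [0,0,0],"rot": [0,0,0],"claw": 70},
  {"travel": [0,0,-10],"rot": [0,0,0],"claw": 70},
])

```text
time: 12.15
tool_pos: [0.6436, 0.2137, 0.1776]
tcp_rot: [-0.219, -3.131, 0.001]
wrist_force: [0.9, 0.2, -0.0]
width: 0.724
grip_force: 0.0
```

jog_arm([
  {"travel": [0,0,-25],"rot": [0,0,0],"claw": 70},
  {"travel": [0,0,-40],"rot": [0,0,0],"claw": 70},
  {"travel": [0,0,-40],"rot": [0,0,0],"claw": 70},
  {"travel": [0,0,0],"rot": [0,0,0],"claw": 70},
  {"travel": [0,0,0],"rot": [0,0,0],"claw": 150},
])

```text
time: 12.65
tool_pos: [0.6457, 0.2143, 0.2871]
tcp_rot: [0.219, 3.129, 0.003]
wrist_force: [-0.6, 0.4, -0.7]
width: 0.569
grip_force: 0.0
```

```bash
python3 - <<'E'
from h import *
s,p,R=pose();print(s['time'],p,s['width'],s['grip_force'],np.round(s['wrist_force'],1),np.round(s['q'],2))
C=np.array([.5445,.2273,0]);a=np.radians(-8);ux=np.array([np.cos(a),np.sin(a),0])
plan([(C-.015*ux+[0,0,.28],down(-8),13)])
E
```

```text
12.65 [0.64571864 0.21426277 0.28706046] 0.5690547195006311 0.0 [-0.6  0.4 -0.7] [ 0.28  0.24  1.53  0.    1.37 -1.15]
-> [0.5296 0.2294 0.28  ] 13 rows
[9.0, -0.1, 0.5] [0.02, 0.01, 6.92]
[8.9, -1.2, 0.5] [0.02, 0.01, 6.92]
[8.7, -2.2, 0.5] [0.02, 0.01, 6.92]
[8.4, -3.3, 0.5] [0.02, 0.01, 6.92]
[7.9, -4.3, 0.5] [0.02, 0.01, 6.92]
[7.4, -5.2, 0.5] [0.02, 0.01, 6.92]
[6.7, -6.0, 0.5] [0.02, 0.01, 6.92]
[5.9, -6.8, 0.5] [0.02, 0.01, 6.92]
[5.0, -7.5, 0.5] [0.02, 0.01, 6.92]
[4.1, -8.0, 0.5] [0.02, 0.01, 6.92]
[3.1, -8.5, 0.5] [0.02, 0.01, 6.92]
[2.1, -8.8, 0.5] [0.02, 0.01, 6.92]
[1.0, -8.9, 0.5] [0.02, 0.01, 6.92]
```

jog_arm([
  {"travel": [9,0,0.5],"rot": [0,0,6.9],"claw": 150},
  {"travel": [9,-1,0.5],"rot": [0,0,6.9],"claw": 150},
  {"travel": [8.7,-2.2,0.5],"rot": [0,0,6.9],"claw": 150},
  {"travel": [8.4,-3.3,0.5],"rot": [0,0,6.9],"claw": 150},
  {"travel": [8,-4.3,0.5],"rot": [0,0,6.9],"claw": 150},
])

```text
time: 13.15
tool_pos: [0.5985, 0.2196, 0.2793]
tcp_rot: [-1.145, -2.922, 0.003]
wrist_force: [0.2, -0.3, 0.7]
width: 0.409
grip_force: 0.0
```

jog_arm([
  {"travel": [7.5,-5,0.5],"rot": [0,0,6.9],"claw": 150},
  {"travel": [6.7,-6,0.5],"rot": [0,0,6.9],"claw": 150},
  {"travel": [6,-6.8,0.5],"rot": [0,0,6.9],"claw": 150},
  {"travel": [5,-7.5,0.5],"rot": [0,0,6.9],"claw": 150},
  {"travel": [4,-8,0.5],"rot": [0,0,6.9],"claw": 150},
])

```text
time: 13.65
tool_pos: [0.5538, 0.2255, 0.2768]
tcp_rot: [-1.961, -2.452, 0.004]
wrist_force: [-0.4, 0.4, 0.1]
width: 0.411
grip_force: 0.0
```

jog_arm([
  {"travel": [3,-8.5,0.5],"rot": [0,0,7],"claw": 150},
  {"travel": [2,-9,0.5],"rot": [0,0,7],"claw": 150},
  {"travel": [1,-9,0.5],"rot": [0,0,7],"claw": 150},
  {"travel": [0,0,0],"rot": [0,0,0],"claw": 150},
  {"travel": [0,0,0],"rot": [0,0,0],"claw": 150},
])

```text
time: 14.15
tool_pos: [0.5277, 0.2288, 0.2762]
tcp_rot: [-2.368, -2.064, 0.002]
wrist_force: [-0.3, -0.3, 0.5]
width: 0.407
grip_force: 0.0
```

```bash
python3 - <<'E'
from h import *
s,p,R=pose();print(s['time'],p,s['width'],R.as_matrix().round(3).tolist())
c=cam('wrist','wrist7.png');g=cv2.cvtColor(c['color'],cv2.COLOR_BGR2GRAY)
C=np.array([.5445,.2273,0]);a=np.radians(-8);ux=np.array([np.cos(a),np.sin(a),0]);uy=np.array([-np.sin(a),np.cos(a),0])
K=np.array(c['camera_matrix'])
def fp(X):
    q=np.array(c['R'])@X+np.array(c['t']);th=np.arccos(q[2]/np.linalg.norm(q));r=np.hypot(q[0],q[1]);return np.array([K[0,2]+K[0,0]*th*q[0]/r,K[1,2]+K[1,1]*th*q[1]/r])
# profile along unit x at tab top z=.091, y=0, +-8, and plate top z=.067 y=35
for y,z in((0,.091),(8,.091),(-8,.091),(35,.067),(-35,.067)):
    v=[]
    for x in range(-50,41,2):
        u=fp(C+ux*x/1e3+uy*y/1e3+np.array([0,0,z])); v.append(int(g[int(round(u[1])),int(round(u[0]))]))
    print(y,z,v)
for x in (-15,):
    print('ytab',[int(g[tuple(np.round(fp(C+ux*x/1e3+uy*y/1e3+np.array([0,0,.091]))[::-1]).astype(int))]) for y in range(-40,41,2)])
E
```

```text
14.15 [0.52768989 0.22881499 0.27622412] 0.4074869464902733 [[0.136, 0.991, -0.001], [0.991, -0.136, -0.001], [-0.001, -0.001, -1.0]]
0 0.091 [89, 94, 102, 102, 102, 102, 102, 103, 103, 103, 99, 128, 187, 97, 104, 97, 101, 103, 102, 102, 98, 181, 204, 203, 203, 204, 204, 204, 203, 203, 204, 204, 203, 203, 203, 205, 204, 202, 200, 207, 97, 102, 98, 143, 141, 141]
8 0.091 [89, 89, 102, 103, 101, 101, 101, 102, 101, 103, 102, 102, 102, 102, 103, 96, 102, 104, 103, 103, 98, 185, 207, 205, 204, 204, 204, 204, 202, 217, 225, 222, 211, 205, 203, 202, 219, 223, 225, 166, 139, 145, 143, 143, 141, 142]
-8 0.091 [90, 95, 101, 98, 96, 174, 207, 204, 201, 201, 201, 201, 206, 95, 103, 96, 101, 101, 128, 180, 188, 188, 206, 204, 204, 204, 203, 203, 204, 205, 205, 204, 204, 205, 205, 203, 202, 202, 203, 147, 101, 101, 97, 141, 139, 142]
35 0.067 [94, 149, 147, 149, 142, 100, 103, 104, 104, 105, 104, 105, 105, 105, 106, 100, 95, 204, 202, 202, 202, 166, 144, 144, 146, 147, 148, 149, 149, 142, 226, 225, 224, 224, 225, 225, 224, 224, 224, 224, 226, 141, 146, 146, 146, 145]
-35 0.067 [126, 201, 199, 199, 198, 198, 198, 199, 200, 206, 96, 100, 82, 70, 89, 173, 196, 196, 197, 197, 191, 141, 70, 63, 195, 202, 202, 202, 203, 202, 202, 202, 200, 201, 202, 201, 205, 203, 199, 198, 224, 133, 137, 137, 137, 137]
ytab [197, 196, 196, 196, 196, 196, 197, 196, 197, 197, 197, 199, 178, 198, 177, 125, 99, 102, 102, 102, 102, 103, 102, 102, 104, 103, 103, 102, 100, 95, 103, 104, 104, 104, 104, 102, 210, 203, 202, 202, 201]
```

The intensity profiles put the plate and tab centre at unit x≈−15 mm, as expected. I'll descend on the tab with a part-open gripper.

jog_arm([
  {"travel": [0.3,0.6,35],"rot": [0,0,0],"claw": 150},
  {"travel": [0.3,0.6,35],"rot": [0,0,0],"claw": 150},
  {"travel": [0.3,0.6,35],"rot": [0,0,0],"claw": 150},
  {"travel": [0,0,35],"rot": [0,0,0],"claw": 150},
  {"travel": [0,0,28],"rot": [0,0,0],"claw": 150},
])

```text
time: 14.7
tool_pos: [0.5295, 0.2291, 0.1068]
tcp_rot: [-2.369, -2.062, 0.003]
wrist_force: [0.2, 0.3, -0.7]
width: 0.41
grip_force: 0.0
```

jog_arm([
  {"travel": [0,0,12],"rot": [0,0,0],"claw": 150},
  {"travel": [0,0,12],"rot": [0,0,0],"claw": 150},
  {"travel": [0,0,12],"rot": [0,0,0],"claw": 150},
  {"travel": [0,0,10],"rot": [0,0,0],"claw": 150},
  {"travel": [0,0,0],"rot": [0,0,0],"claw": 150},
])

```text
time: 15.2
tool_pos: [0.5296, 0.2294, 0.0623]
tcp_rot: [-2.371, -2.061, 0.002]
wrist_force: [-0.6, 0.5, -0.6]
width: 0.414
grip_force: 0.0
```

```bash
python3 - <<'E'
from h import *
s,p,R=pose();print(s['time'],p,s['width'],np.round(s['wrist_force'],1))
C=np.array([.5445,.2273,0]);a=np.radians(-8);ux=np.array([np.cos(a),np.sin(a),0]);uy=np.array([-np.sin(a),np.cos(a),0])
print(((p-C)@ux,(p-C)@uy))
E
```

```text
15.2 [0.52955252 0.22935754 0.06233544] 0.41433883878365985 [-0.6  0.5 -0.6]
(np.float64(-0.015088368689329286), np.float64(-4.277054652450127e-05))
```

Positioned. I'll close at 50 N.

jog_arm([
  {"travel": [0,0,0],"rot": [0,0,0],"claw": 255},
  {"travel": [0,0,0],"rot": [0,0,0],"claw": 255},
  {"travel": [0,0,0],"rot": [0,0,0],"claw": 255},
  {"travel": [0,0,0],"rot": [0,0,0],"claw": 255},
  {"travel": [0,0,0],"rot": [0,0,0],"claw": 255},
], force=50)

```text
time: 15.7
tool_pos: [0.5308, 0.2299, 0.0642]
tcp_rot: [2.371, 2.06, 0.002]
wrist_force: [-0.4, -0.1, 3.8]
width: 0.128
grip_force: 52.0
```

jog_arm([
  {"travel": [0,0,-5],"rot": [0,0,0],"claw": 255},
  {"travel": [0,0,-8],"rot": [0,0,0],"claw": 255},
  {"travel": [0,0,-12],"rot": [0,0,0],"claw": 255},
  {"travel": [0,0,-12],"rot": [0,0,0],"claw": 255},
  {"travel": [0,0,-13],"rot": [0,0,0],"claw": 255},
])

```text
time: 16.2
tool_pos: [0.5303, 0.2297, 0.1147]
tcp_rot: [2.371, 2.061, 0.001]
wrist_force: [0.5, 0.2, -0.7]
width: 0.134
grip_force: 51.7
```

```bash
python3 - <<'E'
from h import *
s,p,R=pose();print(s['time'],p,s['width'],s['grip_force'],np.round(s['wrist_force'],1),R.as_matrix()[:,2].round(3))
E
```

```text
16.2 [0.53030964 0.22965951 0.11469524] 0.13404287158063594 51.71915531158447 [ 0.5  0.2 -0.7] [ 0.001  0.    -1.   ]
```

The plate is gripped and lifting. I'll refine the panel's face edge from the first top picture and plan the transfer.

```bash
python3 - <<'E'
from h import *
c=load('top');im=cv2.imread('pics/top0.png');g=cv2.cvtColor(im,cv2.COLOR_BGR2GRAY).astype(float)
pts=[]
for u in range(346,402,2):
    col=g[150:200,u];v0=150+22/4+ (u-342)*50/256  # rough top edge
    d=np.diff(col);lo=int(round(v0))-150+2;seg=d[lo:lo+14];k=lo+np.argmin(seg);pts.append((u,150+k+.5))
pts=np.array(pts);A=np.polyfit(pts[:,0],pts[:,1],1);r=pts[:,1]-np.polyval(A,pts[:,0]);ok=abs(r)<1.2;A=np.polyfit(pts[ok,0],pts[ok,1],1);print(A,ok.sum(),len(ok))
L=[onz(c,u,np.polyval(A,u),.19) for u in(342,404)];d=L[0]-L[1];print(L,np.degrees(np.arctan2(-d[0],d[1])))
# ends along strip centre line (4px above the front edge)
print([(u,im[int(round(np.polyval(A,u)-4)),u].tolist()) for u in list(range(334,348))+list(range(398,412))])
# foot front edge
f=[]
for u in range(338,378,3):
    col=g[185:205,u];k=np.argmax(np.diff(col));f.append((u,185+k+.5))
f=np.array(f);B=np.polyfit(f[:,0],f[:,1],1);print(B,np.round(f[:,1]-np.polyval(B,f[:,0]),1))
L=[onz(c,u,np.polyval(B,u),.0) for u in(336,378)];d=L[0]-L[1];print(L,np.degrees(np.arctan2(-d[0],d[1])))
E
```

```text
[  0.19010195 101.8220051 ] 12 28
[array([0.65251401, 0.04187231, 0.19      ]), array([ 0.62427912, -0.09487586,  0.19      ])] -11.666130767432975
[(334, [168, 175, 177]), (335, [169, 176, 178]), (336, [168, 174, 176]), (337, [156, 162, 164]), (338, [101, 103, 103]), (339, [82, 81, 81]), (340, [130, 127, 125]), (341, [179, 174, 172]), (342, [184, 178, 176]), (343, [184, 179, 176]), (344, [184, 178, 176]), (345, [184, 179, 176]), (346, [181, 177, 174]), (347, [183, 178, 175]), (398, [183, 177, 175]), (399, [179, 174, 171]), (400, [180, 175, 173]), (401, [182, 177, 174]), (402, [182, 177, 175]), (403, [182, 177, 174]), (404, [176, 172, 168]), (405, [156, 155, 151]), (406, [102, 109, 111]), (407, [91, 99, 104]), (408, [89, 98, 103]), (409, [91, 99, 104]), (410, [90, 98, 103]), (411, [89, 96, 101])]
[  0.20586081 125.11904762] [-0.2  0.2 -0.4 -0.1  0.3  0.7  0.1 -0.5 -0.1  0.2 -0.4  0.   0.4 -0.2]
[array([0.6231519 , 0.03314663, 0.        ]), array([ 0.59908125, -0.07589321,  0.        ])] -12.448454690602242
```

```bash
python3 - <<'E'
from h import *
s,p,R=pose()
plan([((p[0],p[1],.20),R,3),((.5578,-.0067,.20),down(-12),8),((.5578,-.0067,.138),down(-12),3)])
E
```

```text
-> [0.5303 0.2297 0.2   ] 3 rows
[0.0, 0.0, -28.4] [0.0, 0.0, 0.0]
[0.0, 0.0, -28.4] [0.0, 0.0, 0.0]
[0.0, 0.0, -28.4] [0.0, 0.0, 0.0]
-> [ 0.5578 -0.0067  0.2   ] 8 rows
[-28.8, 7.5, -0.0] [0.0, -0.0, 0.5]
[-28.7, 7.8, -0.0] [0.0, -0.0, 0.5]
[-28.6, 8.0, -0.0] [0.0, -0.0, 0.5]
[-28.6, 8.3, -0.0] [0.0, -0.0, 0.5]
[-28.5, 8.5, -0.0] [0.0, -0.0, 0.5]
[-28.4, 8.8, -0.0] [0.0, -0.0, 0.5]
[-28.3, 9.0, -0.0] [0.0, -0.0, 0.5]
[-28.3, 9.3, -0.0] [0.0, -0.0, 0.5]
-> [ 0.5578 -0.0067  0.138 ] 3 rows
[0.0, -0.0, 20.7] [-0.0, 0.0, -0.0]
[0.0, -0.0, 20.7] [-0.0, 0.0, -0.0]
[0.0, -0.0, 20.7] [-0.0, 0.0, -0.0]
```

jog_arm([
  {"travel": [0,0,-20],"rot": [0,0,0],"claw": 255},
  {"travel": [0,0,-25],"rot": [0,0,0],"claw": 255},
  {"travel": [0,0,-25],"rot": [0,0,0],"claw": 255},
  {"travel": [0,0,-15],"rot": [0,0,0],"claw": 255},
  {"travel": [0,0,0],"rot": [0,0,0],"claw": 255},
])

```text
time: 16.7
tool_pos: [0.5321, 0.2304, 0.2021]
tcp_rot: [2.37, 2.059, 0.01]
wrist_force: [0.4, -0.4, -0.3]
width: 0.13
grip_force: 51.7
```

jog_arm([
  {"travel": [-14,3.5,0],"rot": [0,0,0.2],"claw": 255},
  {"travel": [-25,6.5,0],"rot": [0,0,0.4],"claw": 255},
  {"travel": [-28,8,0],"rot": [0,0,0.5],"claw": 255},
  {"travel": [-28,8,0],"rot": [0,0,0.5],"claw": 255},
  {"travel": [-28,8,0],"rot": [0,0,0.5],"claw": 255},
])

```text
time: 17.2
tool_pos: [0.5434, 0.1006, 0.1959]
tcp_rot: [-2.408, -2.015, 0.006]
wrist_force: [-0.7, -1.0, -0.6]
width: 0.128
grip_force: 51.7
```

jog_arm([
  {"travel": [-28,8.5,0],"rot": [0,0,0.5],"claw": 255},
  {"travel": [-28,9,0],"rot": [0,0,0.5],"claw": 255},
  {"travel": [-25,8,0],"rot": [0,0,0.5],"claw": 255},
  {"travel": [-16,5.5,0],"rot": [0,0,0.4],"claw": 255},
  {"travel": [-8,2.5,0],"rot": [0,0,0],"claw": 255},
])

```text
time: 17.7
tool_pos: [0.5565, -0.0089, 0.1961]
tcp_rot: [-2.442, -1.973, 0.005]
wrist_force: [-0.9, 1.1, -0.9]
width: 0.127
grip_force: 51.7
```

```bash
python3 - <<'E'
from h import *
s,p,R=pose();print(s['time'],p,s['width'],s['grip_force'],np.round(s['wrist_force'],1))
plan([((.5578,-.0067,.138),down(-12),5)])
E
```

```text
17.7 [ 0.55647887 -0.00891987  0.19609687] 0.1270952943501752 51.68137192726135 [-0.9  1.1 -0.9]
-> [ 0.5578 -0.0067  0.138 ] 5 rows
[0.5, 0.2, 11.6] [-0.04, 0.01, -0.03]
[0.5, 0.2, 11.6] [-0.04, 0.01, -0.03]
[0.5, 0.2, 11.6] [-0.04, 0.01, -0.03]
[0.5, 0.2, 11.6] [-0.04, 0.01, -0.03]
[0.5, 0.2, 11.6] [-0.04, 0.01, -0.03]
```

jog_arm([
  {"travel": [0.5,0.2,12],"rot": [0,0,0],"claw": 255},
  {"travel": [0.5,0.2,16],"rot": [0,0,0],"claw": 255},
  {"travel": [0.5,0.2,15],"rot": [0,0,0],"claw": 255},
  {"travel": [0.5,0.2,10],"rot": [0,0,0],"claw": 255},
  {"travel": [0.3,0.2,5],"rot": [0,0,0],"claw": 255},
])

```text
time: 18.2
tool_pos: [0.558, -0.0037, 0.1378]
tcp_rot: [-2.439, -1.977, 0.004]
wrist_force: [0.5, -0.6, -1.7]
width: 0.123
grip_force: 51.7
```

jog_arm([
  {"travel": [0,0,0],"rot": [0,0,0],"claw": 255},
  {"travel": [0,0,0],"rot": [0,0,0],"claw": 255},
  {"travel": [0,0,0],"rot": [0,0,0],"claw": 255},
  {"travel": [0,0,0],"rot": [0,0,0],"claw": 255},
  {"travel": [0,0,0],"rot": [0,0,0],"claw": 255},
])

```text
time: 18.7
tool_pos: [0.5598, -0.0046, 0.1409]
tcp_rot: [2.441, 1.976, 0.001]
wrist_force: [-0.1, -0.0, -0.6]
width: 0.135
grip_force: 51.7
```

```bash
python3 - <<'E'
from h import *
s,p,R=pose();print(s['time'],p,s['width'],s['grip_force'],R.as_matrix().round(3).tolist())
c=cam('wrist','w8.png');cam('scene','s8.png');g=cv2.cvtColor(c['color'],cv2.COLOR_BGR2GRAY)
K=np.array(c['camera_matrix'])
def fp(X):
    q=np.array(c['R'])@X+np.array(c['t']);th=np.arccos(q[2]/np.linalg.norm(q));r=np.hypot(q[0],q[1]);return np.array([K[0,2]+K[0,0]*th*q[0]/r,K[1,2]+K[1,1]*th*q[1]/r])
T=R.as_matrix();zz=np.array([0,0,1.])
def prof(o,d,rng):
    out=[]
    for m in rng:
        u=np.round(fp(o+d*m/1e3)).astype(int)
        out.append(int(g[u[1],u[0]]) if 0<=u[0]<560 and 0<=u[1]<420 else -1)
    return out
base=p+zz*(.0148-.012)   # plate upper edge height
for a in(25,35,45): print('plate',a,prof(base+T[:,0]*a/1e3,T[:,1],range(-14,15)))
print('along',prof(base,T[:,0],range(20,66,1)))
# panel top edge z=.19
for a in(20,40,60): 
    o=p.copy();o[2]=.19
    print('panel',a,prof(o+T[:,0]*a/1e3,T[:,1],range(60,125,2)))
    o[2]=0; print('foot',a,prof(o+T[:,0]*a/1e3,T[:,1],range(20,80,2)))
E
```

```text
18.7 [ 0.55984469 -0.00460115  0.14092662] 0.13547951647782858 51.68094277381897 [[0.208, 0.978, 0.001], [0.978, -0.208, -0.0], [0.0, 0.001, -1.0]]
plate 25 [95, 96, 95, 96, 96, 96, 96, 96, 93, 94, 97, 97, 97, 98, 98, 98, 98, 99, 100, 99, 89, 195, 192, 192, 192, 191, 192, 192, 192]
plate 35 [95, 96, 95, 95, 95, 96, 96, 97, 96, 95, 98, 98, 98, 99, 98, 99, 99, 100, 100, 100, 97, 99, 100, 100, 101, 100, 102, 101, 101]
plate 45 [96, 96, 96, 97, 97, 97, 98, 97, 98, 94, 99, 100, 101, 98, 210, 201, 201, 202, 202, 203, 186, 96, 194, 151, 96, 99, 101, 102, 101]
along [98, 98, 98, 98, 98, 98, 97, 98, 98, 98, 98, 98, 98, 99, 99, 98, 99, 99, 99, 100, 98, 90, 174, 173, 200, 210, 208, 212, 207, 225, 217, 102, 97, 97, 98, 112, 202, 215, 215, 216, 216, 216, 216, 216, 216, 216]
panel 20 [92, 93, 93, 93, 94, 94, 94, 95, 96, 95, 225, 86, 91, 149, 181, 193, 220, 214, 217, 217, 216, 214, 216, 216, 209, 96, 97, 85, 97, 96, 95, 95, 95]
foot 20 [103, 103, 103, 102, 102, 105, 104, 137, 136, 132, 213, 215, 215, 215, 215, 215, 215, 216, 82, 82, 106, 126, 126, 123, 128, 74, 73, 74, 73, 72]
panel 40 [92, 92, 92, 93, 94, 93, 95, 95, 96, 108, 230, 89, 95, 153, 186, 148, 216, 220, 219, 220, 221, 219, 218, 221, 211, 216, 215, 216, 215, 216, 216, -1, -1]
foot 40 [216, 216, 216, 216, 216, 216, 216, 216, 216, 216, 216, 216, 215, 216, 216, 216, 215, 218, 133, 94, 123, 130, 129, 128, 108, 79, 77, 78, 78, 76]
panel 60 [94, 94, 94, 94, 95, 95, 95, 96, 96, 103, 232, 91, 100, 156, 191, 118, 225, 222, 221, 222, 222, 221, 223, 223, 214, 83, 87, 87, -1, -1, -1, -1, -1]
foot 60 [216, 217, 216, 216, 216, 216, 216, 216, 216, 216, 216, 216, 217, 216, 216, 216, 216, 216, 216, 216, 216, 216, 219, 136, 137, 137, 137, 136, 137, 137]
```

The plate is parallel to the panel. Its centre is 84.5 mm from the panel face (broad face 78.5 mm), and it is centred within 3 mm. I'll make a small final trim and check the flap.

jog_arm([
  {"travel": [-1,0,1],"rot": [0,0,0],"claw": 255},
  {"travel": [-1,0,1],"rot": [0,0,0],"claw": 255},
  {"travel": [0,0,0.5],"rot": [0,0,0],"claw": 255},
  {"travel": [0,0,0],"rot": [0,0,0],"claw": 255},
  {"travel": [0,0,0],"rot": [0,0,0],"claw": 255},
])

```text
time: 19.3
tool_pos: [0.559, -0.0065, 0.1377]
tcp_rot: [-2.442, -1.977, 0.0]
wrist_force: [-0.6, 0.2, -1.4]
width: 0.13
grip_force: 51.7
```

jog_arm([
  {"travel": [0,0,0],"rot": [0,0,0],"claw": 255},
  {"travel": [0,0,0],"rot": [0,0,0],"claw": 255},
  {"travel": [0,0,0],"rot": [0,0,0],"claw": 255},
  {"travel": [0,0,0],"rot": [0,0,0],"claw": 255},
  {"travel": [0,0,0],"rot": [0,0,0],"claw": 255},
])

```text
time: 19.8
tool_pos: [0.559, -0.0065, 0.1378]
tcp_rot: [2.442, 1.977, 0.0]
wrist_force: [-0.1, -0.2, -0.8]
width: 0.125
grip_force: 51.7
```

```bash
python3 - <<'E'
from h import *
s,p,R=pose();print(s['time'],p,s['width'],s['grip_force'],abs(s['joint_vel']).max())
a=cv2.imread('pics/flap.png',0)[:,:400];b=cv2.resize(cv2.imread('pics/s8.png',0)[60:290,180:410],(400,400))
for y in range(170,291,15): print(y,a[y,70:180:8].tolist(),b[y,70:180:8].tolist())
E
```

```text
19.8 [ 0.55902884 -0.00647946  0.13778795] 0.1251441940622245 51.68125033378601 0.0020489499394596537
170 [35, 13, 11, 9, 78, 8, 41, 53, 41, 37, 37, 36, 37, 64] [86, 123, 99, 97, 80, 56, 58, 73, 85, 37, 37, 38, 36, 65]
185 [124, 80, 16, 40, 35, 37, 35, 37, 37, 34, 34, 34, 36, 66] [123, 78, 66, 65, 86, 40, 35, 34, 35, 34, 36, 35, 37, 64]
200 [91, 36, 36, 40, 35, 37, 34, 38, 38, 35, 36, 35, 40, 67] [90, 41, 33, 34, 29, 35, 33, 34, 34, 35, 36, 36, 35, 66]
215 [89, 35, 36, 35, 36, 34, 37, 35, 39, 32, 36, 35, 34, 75] [87, 36, 36, 33, 34, 33, 34, 33, 34, 33, 29, 33, 33, 71]
230 [132, 38, 34, 33, 35, 35, 34, 34, 33, 35, 34, 34, 124, 89] [128, 36, 34, 34, 37, 35, 30, 35, 36, 33, 32, 33, 121, 90]
245 [205, 75, 32, 32, 34, 39, 36, 33, 69, 120, 63, 64, 64, 67] [203, 66, 33, 35, 35, 34, 34, 33, 67, 120, 63, 61, 64, 66]
260 [206, 117, 35, 35, 38, 52, 98, 64, 65, 64, 65, 62, 62, 67] [205, 111, 33, 37, 37, 55, 113, 65, 62, 64, 65, 62, 62, 65]
275 [205, 194, 112, 71, 65, 65, 65, 62, 64, 64, 60, 62, 60, 66] [202, 190, 110, 67, 65, 66, 64, 64, 62, 62, 64, 60, 58, 64]
290 [206, 202, 68, 83, 70, 62, 63, 64, 64, 64, 81, 166, 75, 88] [203, 199, 69, 139, 91, 63, 62, 63, 60, 61, 72, 95, 129, 196]
```

The flap is unchanged and upright, and the arm is steady, so I'm handing the job in.

```bash
python3 -c "
from workcell import workorder
print(workorder.finish_job())"
```

```text
the job is handed in; nothing more can be done
None
```

The job is handed in at about 19.8 s of the 67 s allowed: the label was scanned, the scanner is back on the bench, the flap stands open, and the filter plate is held upright, parallel to the panel and about 80 mm from it; no verdict came back.

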